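# Press a bush home on a ratchet arbor press, then throw off the pawl and wind the ram back

### The job

Pull the arbor press's hand lever over, with its ratchet pawl in, until the ram has pushed the brass bush firmly home on its seat in the seal head; feel for the seat and do not crush the bush. Then, with the ram still down on the bush, throw the ratchet pawl over so that it rests clear of the wheel, and only then bring the lever back until the ram is up at its top stop; never force the wheel back against the pawl. Leave the pawl thrown off and the other things on the bench where they are.

Things in the scene. Friction and masses are not known exactly. Their poses are not given: they have to be found in the camera images.
- press: Small grey cast-iron bench arbor press, bolted down: base 220 x 110 mm, head 60 mm wide, its top 235 mm above the bench. Axes of the press: -x out of its open front, +x to its column, y along its shaft, z up. Hand lever on the +y end of the shaft, ratchet wheel and pawl on the -y end. Origin under the base, on the middle plane.
- press_axle (a point): Point on the axis of the press's shaft, in the press's middle plane, 190 mm above the bench; same axes as the press. Lever and ratchet wheel turn about this y axis.
- lever_ball (a point): Centre of the black rubber ball, 32 mm across (gripped from both sides it swivels freely), at the end of the hand lever (11 mm steel rod): 130 mm from the shaft's axis, in the plane 75 mm to the +y side of the press's middle plane. Pulling it over to the press's front (-x) and down lowers the ram.
- lever_turn (a joint): Turn of lever, shaft and ratchet wheel, rad: 0 with the ram up at its top stop, the lever leaning 0.30 back from upright towards the column; grows as the lever comes to the front and down (upright at 0.30, level at 1.87, limit 2.25). The ram comes down 14 mm per rad and stays where it is left, pawl in or off. Free pull at the ball: 0 to 2 N down, 4 to 7 N up.
- lever: Shaft with the hand lever and the steel ratchet wheel: wheel 65 mm across, 10 mm thick, 24 teeth (0.262 rad each), 36 to 46 mm from the press's middle plane on the -y side. With the pawl in it turns only the pressing way, clicking; the pawl stops it turning back. Origin on the shaft's axis in the press's middle plane.
- pawl_turn (a joint): Turn of the pawl, rad: 0 to 0.16 while in, resting or clicking on the wheel; grows as its ball is swung up and over towards the column (+x). Past 0.7 it falls over by its own weight and stays thrown off at 1.36, its end of travel. Lifting takes about 1 N at its ball, up to 10 N while the wheel bears hard on it.
- pawl_ball (a point): Centre of the steel ball, 19 mm across, on the pawl's thumb lever; 58 mm from the pawl's pin: with the pawl in, 36 mm in front (-x) of the pin and 45 mm above it. It swings in the plane 41 mm to the -y side of the press's middle plane; 31 mm above the top of the press's head.
- pawl_pin (a point): Centre of the pin about which the pawl turns (y axis of the press), in the pawl's plane, 41 mm to the -y side of the press's middle plane, 221 mm above the bench.
- pawl: The throw-over pawl: a steel catch, 45 mm from pin to tip, 9 mm thick; its tip drops into the wheel's teeth from above. Origin on the pin's axis, in the press's middle plane.
- ram: Square steel ram, 25 mm, 162 mm long with its round foot, sliding upright in the front of the head. Origin at the centre of the foot's underside.
- ram_foot (a point): Centre of the underside of the ram's round foot, 23 mm across, which comes down on the bush.
- bush: Brass bush, 24 mm across, 22 mm long, started upright in the bore of the aluminium seal head (46 mm across, upper face 72 mm above the bench) nested under the ram; 10 to 12 mm still proud. Its seat is out of sight in the bore, at a different depth in every part: it goes 3 to 11 mm further in. Origin at the centre of its lower end.
- bush_top (a point): Centre of the bush's upper end, which the ram's foot presses. Sliding it in takes under 5 N at the lever's ball; once home the pull rises by roughly 0.5 to 1 N for each mm of pull. Firmly home at 9 N or more at the ball (60 N under the ram); above 18 N at the ball it may be crushed (at 190 N under the ram).
- seal_a: spare seal head: a plain aluminium ring, 46 mm across, 30 mm high, with two thin black rings round it, flat on the bench beside the press; origin at the centre of its underside
- seal_b: a second spare seal head, the same, flat on the bench
- bush_bin: small open blue bin of bushes, 105 x 75 x 45 mm, standing on the bench; origin at the centre of its underside
- shim_tin: shallow round aluminium tin, 72 mm across, 28 mm high, on the bench; origin at the centre of its underside
- glue: small red bottle, 44 mm across, 110 mm high, standing on the bench; origin at the centre of its underside
- spanner: open-ended spanner, 200 mm long, lying on the bench; origin at its middle, underside
- mallet: mallet with a black head, 260 mm long, lying on the bench; origin at its middle, underside
- torque_wrench: torque wrench with a black handle, about 350 mm long, lying on the bench; origin near its middle, underside

How it is judged:
By the outcome, as a careful person would: the job done as asked, in the order asked, and still so for the second after the job is handed in, with the robot touching nothing.
It also fails if it takes over 72 s, if anything falls off the work surface, if the arm or the gripper's body presses on something with over 40 N, if the wrist force passes 120 N, or if a joint passes its speed limit or range.

### The arm

A 6-joint arm with a two-finger parallel gripper is mounted at the origin on the work surface. World frame = base frame: x ahead of the robot, y to its left, z up, the work surface at z = 0. Lengths are in m, angles in rad, forces in N, time in s.
With the tool pointing down it reaches from about 0.35 to 0.975 m from the base axis. Payload 7.1 kg.
Tool frame: the origin (TCP) lies midway between the tips of the shut fingers; the grasp point (between the pads) lies 19 mm behind it; z points along the fingers, x is the direction in which the jaws open and shut, and the axes are right-handed (so a half turn about z gives the same grasp; the last joint's range is limited). The gripper opens to 88 mm and grips with 3 to 60 N. Pads are 20 mm wide; open, the fingers measure 115 mm over their backs; the gripper's body (75 mm by 178 mm) begins 61 mm behind the grasp point.
Start: joints at [1.204, 0.423, 1.63, -0, 1.089, -0.019], TCP at [0.213, 0.588, 0.223] pointing down, gripper open.
Joint ranges: [-3, 3], [-0.9, 2.11], [0.09, 2.58], [-1.31, 4.45], [0.11, 2.69], [-2.54, 2.54]. Speed limits (rad/s): [2.39, 2.39, 3.01, 3.14, 3.14, 3.14].

### API

Orientations are given as a unit quaternion [w, x, y, z].
In Python, from station import move_pose, movel, movej, command_gripper, wait, inverse_kinematics, read_camera, camera_info, MotionError, job_done, get_time, get_joint_pos, get_qvel, get_effort, get_tcp_pos, get_ee_rot, get_ft_force, get_ft_torque, get_grip_width gives the robot as it stands. Calls block until the motion is done:
- move_pose(position, orientation): joint-space move of the TCP to a pose.
- movel(position, frame=None, v=0.15, until_force=None): straight line of the TCP; frame=None keeps the orientation; v is the mean speed in m/s. With until_force (N) it stops when the force on the tool has changed by that much, and returns True; else False.
- movej(angles): joint-space move.
- command_gripper(opening): opening from 0.0 (shut) to 1.0 (fully open); the grip force is fixed at half the most; returns when the fingers have stopped.
- wait(seconds).
- inverse_kinematics(position, orientation): joint angles nearest the present ones, or None.
- read_camera(name): name is "side" or "top"; returns the picture (420x560x3 uint8, red, green, blue); there is no depth.
- camera_info(name): a dict with "intrinsics" (3x3 intrinsics, pixels), "dist" ([k1, k2, p1, p2, k3] as OpenCV has them; the pictures are not rectified), "T" (4x4, takes a point from camera to world coordinates). Camera axes: x right, y up, looking along -z (the intrinsics and any distortion apply to the point x, -y, -z); pixel columns grow to the right and rows downward; lengths in m; the calibration is good to about 2 mm. A picture is of the moment at which its call begins. camera_info takes no time and is no camera call.
A pose or a line that the arm cannot do raises MotionError and nothing moves.
- job_done(): hands the job in, once; it reports no verdict.
Readings, each from a call of its own:
- get_time(): time.
- get_joint_pos(): joint angles.
- get_qvel(): joint speeds.
- get_effort(): joint torques, N m.
- get_tcp_pos(): TCP position.
- get_ee_rot(): TCP orientation.
- get_ft_force(): force on the tool from outside, world axes, zero at the start.
- get_ft_torque(): the same for the moment, N m.
- get_grip_width(): opening from 0.0 (shut) to 1.0 (fully open).
Only numpy, scipy, OpenCV 4.12 (cv2) and the standard library are available. Lean on these libraries where they do the work, as an engineer would, in place of code of your own. Each camera call takes 0.05 s, during which the arm holds its last target.

## Working session

There is one attempt and no reset: what is moved stays moved. The work goes in short steps, each a Python script; the robot and the scene stay as the last script left them, time stands still between calls to the robot, and variables do not carry over. Pictures are saved under pics/ and viewed, and the job is handed in when it is done.

```bash
ls; mkdir -p pics; python3 - <<'E'
from station import *
import cv2,numpy as np
for n in("side","top"):
    im=read_camera(n);cv2.imwrite(f"pics/{n}0.png",im[:,:,::-1]);i=camera_info(n);print(n,np.round(i["intrinsics"],1),i["dist"],np.round(i["T"],3))
print(get_time(),get_ee_rot(),get_ft_force())
E
```

```text
pics
side [[546.    0.  286.1]
 [  0.  546.  209.6]
 [  0.    0.    1. ]] [-0.19804065  0.          0.          0.          0.        ] [[ 0.95   0.17  -0.263  0.192]
 [-0.312  0.579 -0.753 -1.062]
 [ 0.024  0.797  0.603  1.057]
 [ 0.     0.     0.     1.   ]]
top [[513.1   0.  272.1]
 [  0.  513.1 212.5]
 [  0.    0.    1. ]] [-0.0272202  0.         0.         0.         0.       ] [[ 4.000e-03  9.960e-01 -8.500e-02  4.370e-01]
 [-1.000e+00  4.000e-03  1.000e-03  5.700e-02]
 [ 1.000e-03  8.500e-02  9.960e-01  1.719e+00]
 [ 0.000e+00  0.000e+00  0.000e+00  1.000e+00]]
0.1 [ 4.04224434e-04  8.18776819e-01  5.74111499e-01 -5.86359922e-04] [-0.54180709  0.95294989  0.52716028]
```

View pics/side0.png

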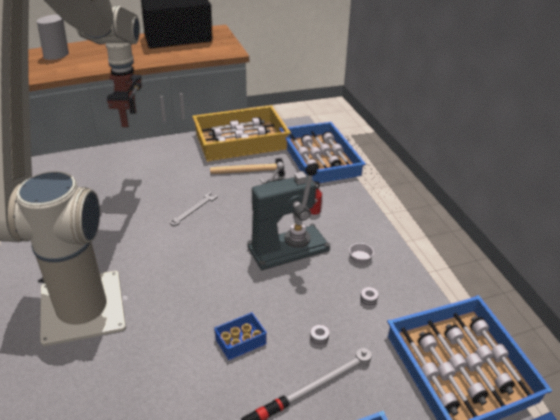

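View pics/top0.png

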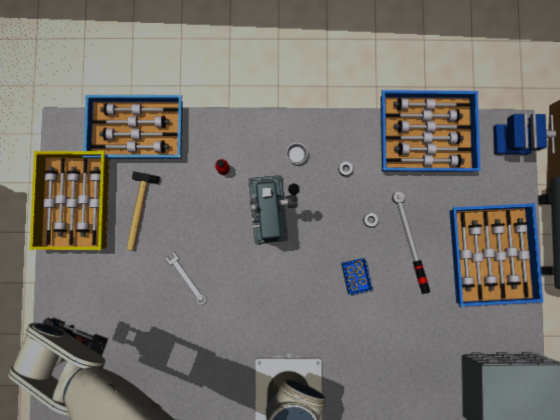

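```bash
python3 - <<'E'
import cv2
a=cv2.imread("pics/side0.png")[140:280,220:360];b=cv2.imread("pics/top0.png")[140:270,210:350]
cv2.imwrite("pics/c1.png",cv2.resize(a,None,fx=5,fy=4.2,interpolation=cv2.INTER_CUBIC)[:600])
cv2.imwrite("pics/c1.png",cv2.resize(a,(588,588),interpolation=cv2.INTER_CUBIC))
cv2.imwrite("pics/c2.png",cv2.resize(b,(630,585),interpolation=cv2.INTER_CUBIC))
E
```

```text
(no output)
```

View pics/c1.png

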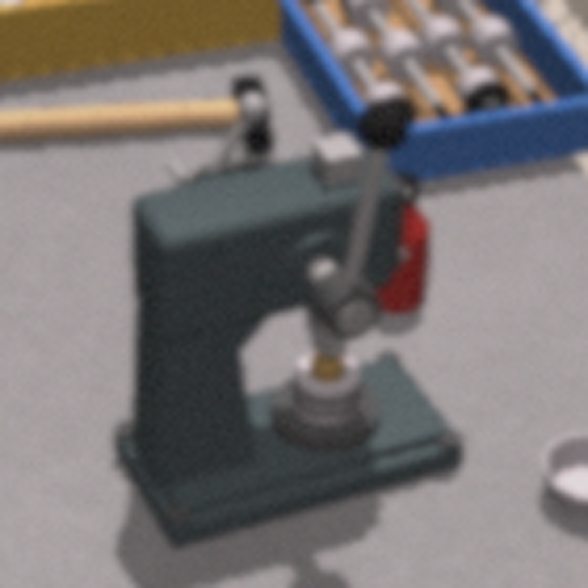

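View pics/c2.png

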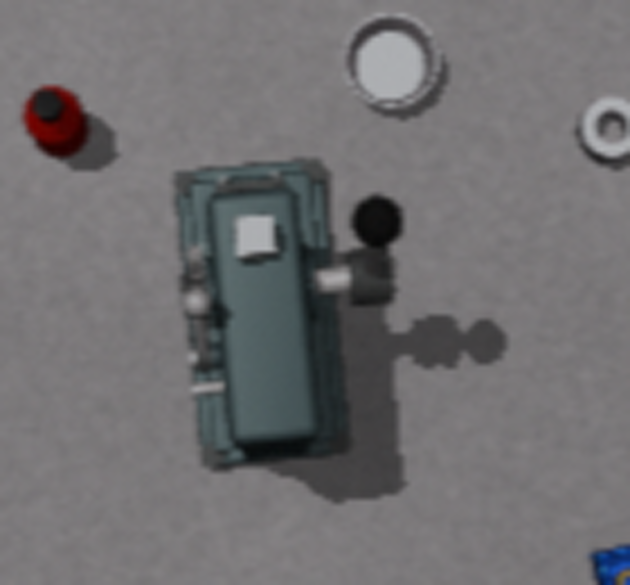

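```bash
cat > h.py <<'E'
from station import *
import cv2,numpy as np
def ray(n,uv):
    i=camera_info(n);p=cv2.undistortPoints(np.array([[uv]],float),i["intrinsics"],np.array(i["dist"]))[0,0]
    T=np.array(i["T"]);d=T[:3,:3]@np.array([p[0],-p[1],-1]);return T[:3,3],d/np.linalg.norm(d)
def tri(us,ut):
    o1,d1=ray("side",us);o2,d2=ray("top",ut)
    A=np.stack([d1,-d2],1);s=np.linalg.lstsq(A,o2-o1,rcond=None)[0]
    a=o1+s[0]*d1;b=o2+s[1]*d2;return (a+b)/2,np.linalg.norm(a-b)
def onplane(n,uv,z):
    o,d=ray(n,uv);return o+d*(z-o[2])/d[2]
def proj(n,P):
    i=camera_info(n);T=np.array(i["T"]);c=T[:3,:3].T@(np.array(P)-T[:3,3])
    return cv2.projectPoints(np.array([[c[0],-c[1],-c[2]]]),np.zeros(3),np.zeros(3),i["intrinsics"],np.array(i["dist"]))[0][0,0]
E
python3 - <<'E'
from h import *
S=cv2.imread("pics/side0.png");T=cv2.imread("pics/top0.png")
def blobs(im,box,th):
    x0,y0,x1,y1=box;g=im[y0:y1,x0:x1].max(2)
    n,l,s,c=cv2.connectedComponentsWithStats((g<th).astype(np.uint8))
    return [(c[k]+[x0,y0],s[k]) for k in range(1,n) if s[k][4]>15]
print(blobs(S,(300,155,325,185),45));print(blobs(T,(280,175,310,200),40))
def bright(im,box,th):
    x0,y0,x1,y1=box;g=im[y0:y1,x0:x1].min(2)
    n,l,s,c=cv2.connectedComponentsWithStats((g>th).astype(np.uint8))
    return [(c[k]+[x0,y0],s[k]) for k in range(1,n) if s[k][4]>4]
print('ramtop',bright(T,(255,180,280,205),120),bright(S,(290,168,308,186),120))
print('pawl',bright(T,(245,195,262,215),100))
a=tri((311.7,169),(293.8,189.1));print(a)
print(tri((280.5,164),(253.8,206.7)))
for c in[(180,175),(325,162),(345,455),(210,465)]:
    print(onplane("top",(c[0]/4.5+210,c[1]/4.5+140),0.015))
for c in[(212,198),(292,185),(312,435),(235,442)]:
    print('head',onplane("top",(c[0]/4.5+210,c[1]/4.5+140),0.235))
E
```

```text
[(array([311.36585366, 169.52439024]), array([ 6, 10, 12, 10, 82], dtype=int32))]
[(array([293.43333333, 189.25555556]), array([ 9,  9, 10, 13, 90], dtype=int32))]
ramtop [(array([265.93243243, 191.72972973]), array([ 7,  8,  9,  9, 74], dtype=int32))] [(array([296.36521739, 173.4       ]), array([  0,   0,  16,  11, 115], dtype=int32))]
pawl [(array([248.22962963, 205.23703704]), array([  0,   0,  11,  20, 135], dtype=int32)), (array([252.875, 195.875]), array([7, 0, 3, 3, 8], dtype=int32))]
(array([ 0.62351312, -0.00475576,  0.32255289]), np.float64(0.0038516025685219266))
(array([0.57878851, 0.10635041, 0.27738577]), np.float64(0.0034811289805375084))
[0.69618601 0.12931352 0.015     ]
[0.70638838 0.02127827 0.015     ]
[0.48822634 0.00609328 0.015     ]
[0.48049077 0.10560778 0.015     ]
head [0.64779159 0.09906894 0.235     ]
head [0.65649799 0.04722229 0.235     ]
head [0.49441729 0.03384576 0.235     ]
head [0.48973542 0.08331276 0.235     ]
```

```bash
python3 - <<'E'
import cv2
a=cv2.imread("pics/side0.png")[145:200,250:325];b=cv2.imread("pics/top0.png")[175:240,240:305]
cv2.imwrite("pics/c3.png",cv2.resize(a,(750,550),interpolation=cv2.INTER_NEAREST))
cv2.imwrite("pics/c4.png",cv2.resize(b,(585,585),interpolation=cv2.INTER_NEAREST))
E
```

```text
(no output)
```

View pics/c3.png

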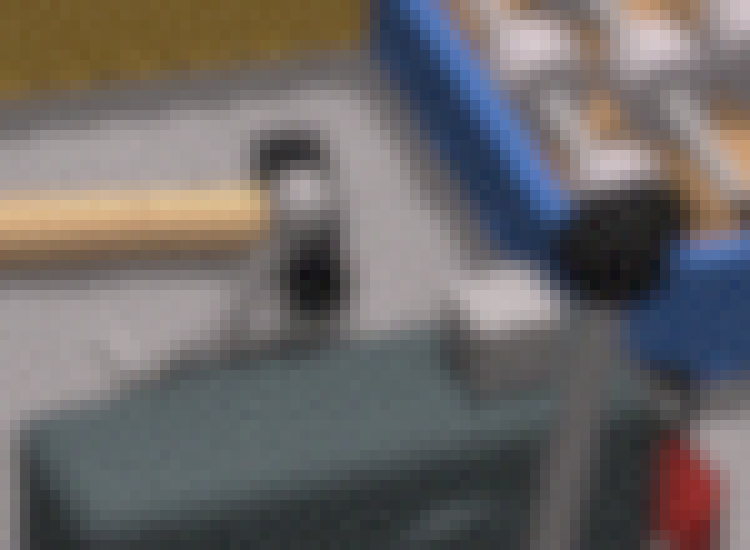

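View pics/c4.png

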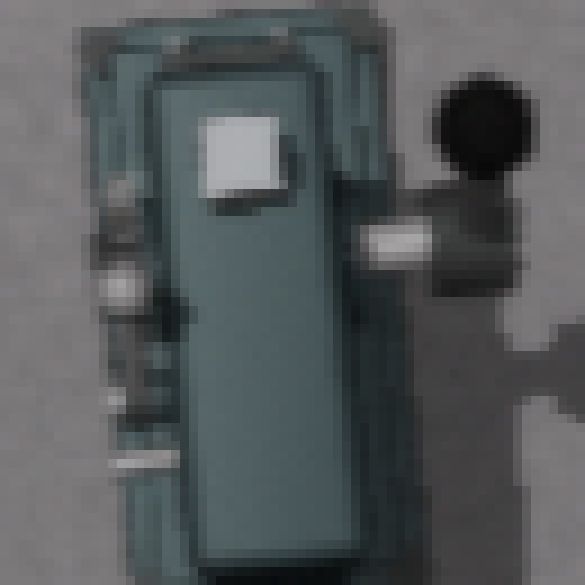

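```bash
cat >> h.py <<'E'
O=np.array([0.5928,0.0656,0]);YAW=0.09
U=np.array([np.cos(YAW),np.sin(YAW),0]);V=np.array([np.sin(YAW),-np.cos(YAW),0])
def pf(P): # front,y_press,z
    d=np.array(P)-O;return np.array([d@U,d@V,d[2]])
def w(f,y,z): return O+f*U+y*V+np.array([0,0,z])
E
python3 - <<'E'
from h import *
for q,z in(((292.7,202),.19),((284,202),.197),((293.6,189.2),.315),((253.7,207),.266),((265.93,191.73),.26),((265.93,191.73),.25)): print('top',q,z,np.round(pf(onplane("top",q,z)),4))
for q,z in(((311.6,169.2),.315),((280.4,164.8),.266),((280.4,164.8),.27)): print('side',q,z,np.round(pf(onplane("side",q,z)),4))
# hub end in side view
print(np.round(pf(tri((220+355/4.2,140+313/4.2),(292.7,202))[0]),4))
print('ram top',tri((302.5,177.5-1),(265.93,191.73)), pf(tri((302.5,176.5),(265.93,191.73))[0]))
# foot of side view base corners: check bias
for c in[(455,455),(180,540),(125,435)]: print(np.round(pf(onplane("side",(220+c[0]/4.2,140+c[1]/4.2),.012)),4))
E
```

```text
top (292.7, 202) 0.19 [0.0008 0.0726 0.19  ]
top (284, 202) 0.197 [0.0024 0.0464 0.197 ]
top (293.6, 189.2) 0.315 [0.0232 0.0719 0.315 ]
top (253.7, 207) 0.266 [-0.0116 -0.0431  0.266 ]
top (265.93, 191.73) 0.26 [ 0.0297 -0.0047  0.26  ]
top (265.93, 191.73) 0.25 [ 0.031  -0.0047  0.25  ]
side (311.6, 169.2) 0.315 [0.031  0.0635 0.315 ]
side (280.4, 164.8) 0.266 [-0.0032 -0.0543  0.266 ]
side (280.4, 164.8) 0.27 [-0.0057 -0.0485  0.27  ]
[0.0064 0.0749 0.1861]
ram top (array([0.62732019, 0.07186137, 0.25019885]), np.float64(0.008432414430921846)) [ 0.03494324 -0.0031334   0.25019885]
[0.1109 0.0463 0.012 ]
[-0.0973  0.0549  0.012 ]
[-0.094  -0.0584  0.012 ]
```

```bash
cat >> h.py <<'E'
O=O-0.0025*V
import math
def quat(th): return np.array([0,math.cos(th/2),math.sin(th/2),0])
Q=quat(math.pi/2+YAW)
def F(n=6):
    a=[]
    for _ in range(n): a.append(get_ft_force()); wait(0.01)
    return np.mean(a,0)
E
python3 - <<'E'
from h import *
for z in(.315,.31): print(pf(onplane("top",(293.6,189.2),z)))
p=w(.0245,.0745,.318-.019)
print(p)
for th in(math.pi/2+YAW,-math.pi/2+YAW): print(inverse_kinematics(p,quat(th)))
print(get_joint_pos())
move_pose(p+[0,0,.09],Q)
print(get_time(),F(10))
im=read_camera("side");cv2.imwrite("pics/s1.png",im[:,:,::-1])
im=read_camera("top");cv2.imwrite("pics/t1.png",im[:,:,::-1])
E
```

```text
[0.02320076 0.07443479 0.315     ]
[0.02383762 0.07470884 0.31      ]
[ 0.6236721  -0.00390657  0.299     ]
[-2.53450651e-02  3.46960805e-01  1.56042983e+00 -4.44089210e-16
  1.23420202e+00 -1.68614139e+00]
[-2.53450651e-02  3.46960805e-01  1.56042983e+00 -4.44089210e-16
  1.23420202e+00  1.45545126e+00]
[ 1.20401859e+00  4.23768066e-01  1.63064673e+00 -1.77848289e-05
  1.08860215e+00 -1.90106682e-02]
2.7167 [-0.05600856 -0.08434867  0.02904167]
```

View pics/s1.png

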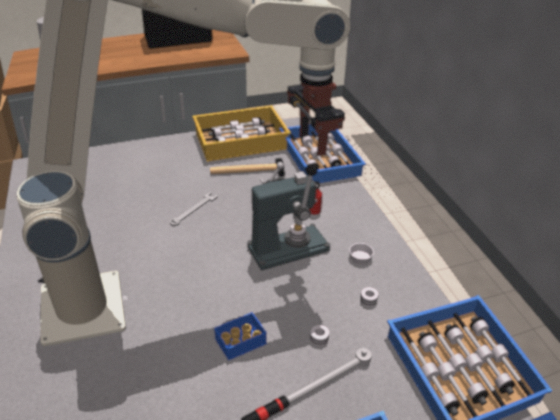

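```bash
python3 - <<'E'
from h import *
p=w(.0245,.0745,.318-.019)
print(movel(p,v=.12,until_force=8),get_tcp_pos(),F())
im=read_camera("side");cv2.imwrite("pics/s2.png",cv2.resize(im[100:240,240:380,::-1],(588,588),interpolation=cv2.INTER_CUBIC))
im=read_camera("top");cv2.imwrite("pics/t2.png",cv2.resize(im[140:270,210:350,::-1],(630,585),interpolation=cv2.INTER_CUBIC))
f0=F()
command_gripper(0.0); print(get_grip_width()*88,get_time(),f0,F(),get_tcp_pos())
E
```

```text
False [ 0.62416681 -0.00392689  0.29976382] [-0.03716791 -0.14404218 -0.17967996]
30.60616731023933 4.925 [-0.04028452  0.06476625  0.27341887] [-0.17771852  2.34985797 -0.05508972] [ 0.62364451 -0.00354917  0.29895117]
```

View pics/s2.png

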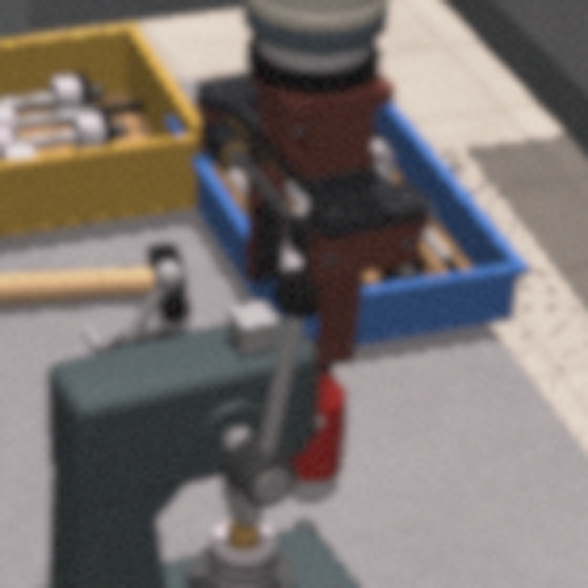

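```bash
cat >> h.py <<'E'
FA,ZA,R=.0025,.19,.130
def ang(tcp):
    f,y,z=pf(tcp); z+=.019; return math.atan2(f-FA,z-ZA),math.hypot(f-FA,z-ZA)
def tr(a): # tangent, radial
    return math.cos(a)*U+np.array([0,0,-math.sin(a)]), math.sin(a)*U+np.array([0,0,math.cos(a)])
def ballpt(a,r,y=.0745): return w(FA+r*math.sin(a),y,ZA+r*math.cos(a)-.019)
E
cat > pull.py <<'E'
from h import *
import sys
step=float(sys.argv[1]);lim=float(sys.argv[2]);amax=float(sys.argv[3])
a,r=ang(get_tcp_pos());print("start",a,r,F())
r0=r
y=.0745
while a<amax:
    a+=step/R
    movel(ballpt(a,r,y),v=.06)
    f=F(4);t,n=tr(a);pull=-f@t;rad=f@n
    print("a %.3f r %.4f pull %.1f rad %.1f fy %.1f"%(a,r,pull,rad,f@V),np.round(ang(get_tcp_pos()),4))
    if pull>lim: break
    r+=np.clip(rad*.0004,-.0015,.0015); y+=np.clip((f@V)*.0002,-.0005,.0005)
print(get_time(),get_grip_width()*88)
E
python3 pull.py .006 5.5 .6
```

```text
start 0.17031094897340926 0.12982952576858342 [-0.5323721   2.98094931 -0.17070888]
a 0.216 r 0.1298 pull -1.1 rad 0.7 fy -4.4 [0.2198 0.13  ]
a 0.263 r 0.1301 pull -1.3 rad 0.4 fy -3.6 [0.2654 0.1301]
a 0.309 r 0.1303 pull -2.2 rad 0.2 fy -1.1 [0.3127 0.1303]
a 0.355 r 0.1304 pull -2.2 rad 0.7 fy 1.7 [0.3594 0.1305]
a 0.401 r 0.1307 pull -2.0 rad 0.2 fy 0.8 [0.4051 0.1307]
a 0.447 r 0.1308 pull -2.5 rad 1.0 fy -0.3 [0.4524 0.131 ]
a 0.493 r 0.1312 pull -2.7 rad 0.7 fy -1.4 [0.498  0.1313]
a 0.540 r 0.1315 pull -2.7 rad 1.3 fy -0.2 [0.544  0.1315]
a 0.586 r 0.1320 pull -3.1 rad 0.2 fy -0.6 [0.5895 0.1319]
a 0.632 r 0.1321 pull -2.6 rad 1.3 fy 0.1 [0.6357 0.1322]
7.8583 30.63259324001354
```

```bash
sed -i 's/if pull>lim/if abs(pull)>lim/' pull.py; python3 pull.py .005 4.5 1.5
```

```text
start 0.6356797463691217 0.1321833694459066 [ 2.54835726  0.35807521 -1.00821199]
a 0.674 r 0.1322 pull -1.5 rad 1.8 fy -4.8 [0.6768 0.1324]
a 0.713 r 0.1329 pull -1.8 rad 0.3 fy -5.1 [0.7151 0.1328]
a 0.751 r 0.1330 pull -2.5 rad 1.1 fy -4.3 [0.754  0.1331]
a 0.790 r 0.1334 pull -2.5 rad 0.9 fy -2.9 [0.7926 0.1335]
a 0.828 r 0.1338 pull -2.7 rad 1.1 fy 0.8 [0.8316 0.1339]
a 0.866 r 0.1343 pull -2.7 rad 0.7 fy 1.4 [0.87   0.1342]
a 0.905 r 0.1345 pull -0.5 rad 0.2 fy 1.3 [0.907  0.1346]
a 0.943 r 0.1346 pull 0.4 rad 1.4 fy -0.4 [0.9457 0.135 ]
a 0.982 r 0.1352 pull -0.2 rad 1.8 fy -1.0 [0.9849 0.1354]
a 1.020 r 0.1359 pull -0.2 rad 1.7 fy -1.1 [1.0242 0.1358]
a 1.059 r 0.1366 pull -0.2 rad 0.5 fy 0.3 [1.0623 0.1363]
a 1.097 r 0.1368 pull -1.0 rad 0.6 fy 0.1 [1.1005 0.1369]
a 1.136 r 0.1371 pull -0.7 rad 1.9 fy 0.4 [1.1388 0.1373]
a 1.174 r 0.1378 pull -0.3 rad 0.8 fy -0.5 [1.1767 0.1378]
a 1.213 r 0.1381 pull -0.3 rad 1.3 fy -0.7 [1.2149 0.1383]
a 1.251 r 0.1387 pull -1.0 rad 1.5 fy 0.2 [1.2537 0.1388]
a 1.290 r 0.1393 pull 1.4 rad 0.4 fy -0.5 [1.2917 0.1393]
a 1.328 r 0.1394 pull 4.7 rad 0.2 fy -0.0 [1.3254 0.1398]
13.0083 30.73250527278325
```

```bash
python3 pull.py .0015 11.2 1.75
python3 - <<'E'
from h import *
im=read_camera("side");cv2.imwrite("pics/s3.png",cv2.resize(im[120:260,230:370,::-1],(588,588),interpolation=cv2.INTER_CUBIC))
print(F(20),get_tcp_pos(),pf(get_tcp_pos()))
E
```

```text
start 1.325421638319493 0.13983964771540375 [-3.31550906e-01 -1.81282545e-03  4.39324482e+00]
a 1.337 r 0.1398 pull 8.5 rad -0.6 fy -6.7 [1.332 0.14 ]
a 1.348 r 0.1396 pull 9.2 rad -1.0 fy -4.6 [1.3408 0.1401]
a 1.360 r 0.1392 pull 10.5 rad 0.1 fy -3.2 [1.3497 0.1402]
a 1.372 r 0.1393 pull 11.6 rad 0.1 fy -1.6 [1.3595 0.1403]
14.1917 30.54224632704041
[-2.27662981  1.56269037 10.99257312] [0.73826427 0.00830868 0.20043817] [0.13972628 0.07263357 0.20043817]
```

View pics/s3.png

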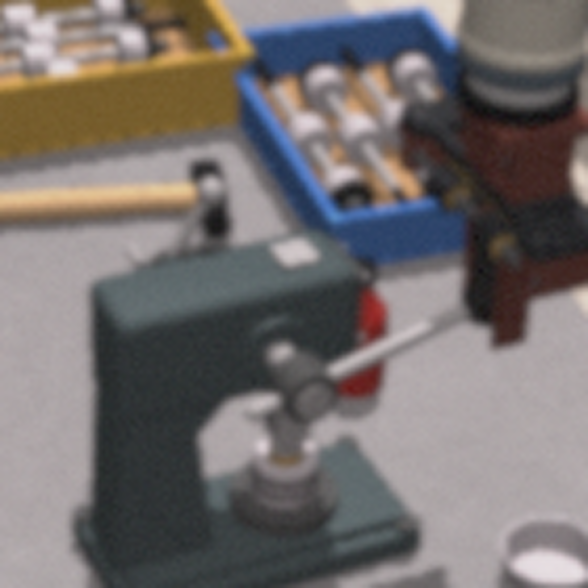

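```bash
python3 - <<'E'
from h import *
command_gripper(0.62)
p=get_tcp_pos();np.save("rel.npy",p);print(p,get_grip_width()*88,F())
movel(p+np.array([0,0,.16]),v=.2)
command_gripper(0.0)
move_pose(w(.03,-.041,.33),Q)
print(movel(w(.024,-.041,.257),v=.1,until_force=6),get_time(),F())
im=read_camera("side");cv2.imwrite("pics/s4.png",cv2.resize(im[120:260,230:370,::-1],(588,588),interpolation=cv2.INTER_CUBIC))
im=read_camera("top");cv2.imwrite("pics/t4.png",cv2.resize(im[140:270,210:350,::-1],(630,585),interpolation=cv2.INTER_CUBIC))
E
```

```text
[0.73748694 0.00782716 0.19823972] 54.392085781546605 [-0.1266538   0.07937667  0.26119278]
False 18.475 [-0.07699171 -0.26025311  0.10827493]
```

View pics/s4.png

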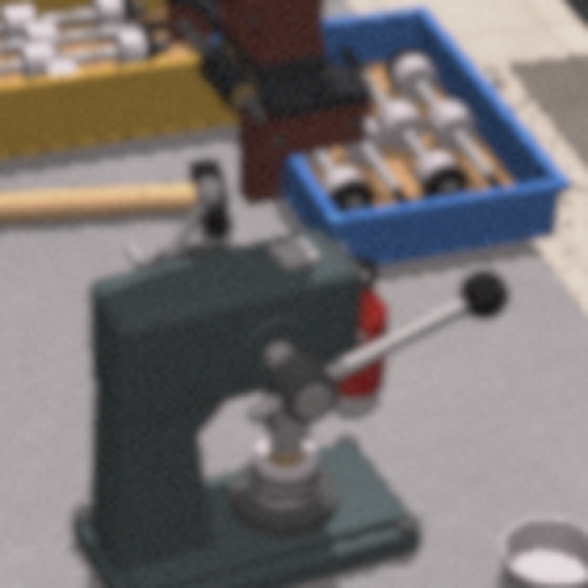

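View pics/t4.png

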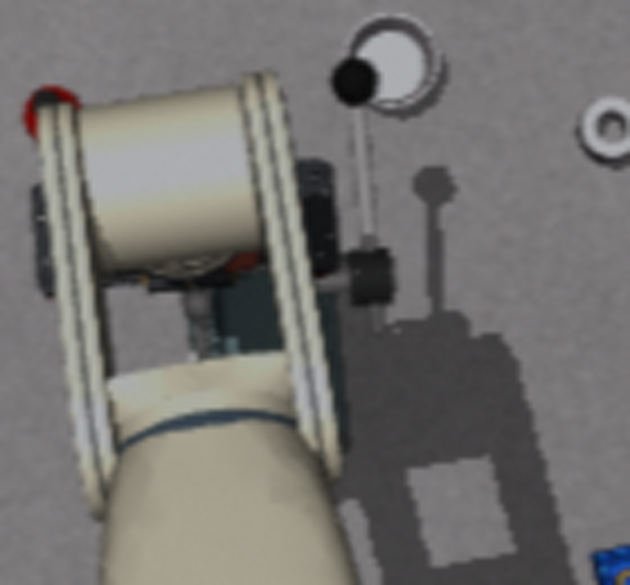

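```bash
python3 - <<'E'
from h import *
print('ball',pf(tri((230+485/4.2,120+295/4.2),(210+355/4.5,140+80/4.5))[0]))
c=movel(w(-.02,-.041,.257),v=.04,until_force=2.5);print(c,pf(get_tcp_pos()),F(),get_time())
if c:
    f=pf(get_tcp_pos())[0]; z=.257
    for k in range(12):
        f-=.005; z=min(z+.001,.264)
        movel(w(f,-.041,z),v=.05); print(k,np.round(pf(get_tcp_pos()),4),np.round(F(3),1))
        if f<-.052: break
print(get_time())
im=read_camera("side");cv2.imwrite("pics/s5.png",cv2.resize(im[120:260,230:370,::-1],(588,588),interpolation=cv2.INTER_CUBIC))
E
```

```text
ball [0.12955438 0.07437168 0.23057505]
True [ 0.00911619 -0.04110537  0.25716748] [1.29660263 0.57037408 1.00319573] 19.225
0 [ 0.0045 -0.041   0.2583] [2.1 0.7 2.3]
1 [-0.0015 -0.041   0.2585] [ 1.1  0.3 -0.1]
2 [-0.0063 -0.0409  0.2597] [-0.   0.2 -0.2]
3 [-0.011 -0.041  0.261] [ 0.3 -0.2  0.6]
4 [-0.016  -0.041   0.2621] [-0.   0.3  0.1]
5 [-0.021  -0.041   0.2631] [ 0.2 -0.7  0.4]
6 [-0.0259 -0.041   0.2641] [0.5 0.  0.3]
7 [-0.031 -0.041  0.264] [-0.7  0.2  0.3]
8 [-0.0351 -0.041   0.2649] [ 0.8 -0.1  4.6]
9 [-0.0393 -0.041   0.2657] [ 1.7 -0.7  8.8]
10 [-0.0465 -0.041   0.2635] [ 0.3  0.5 -0.4]
11 [-0.0512 -0.041   0.2637] [ 0.6 -0.2 -0.4]
22.5333
```

View pics/s5.png

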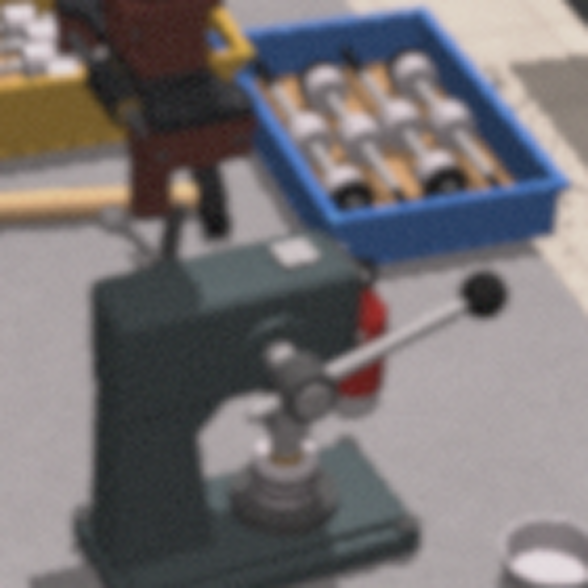

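```bash
python3 - <<'E'
from h import *
p=get_tcp_pos()
print(movel(p+np.array([0,0,.1]),v=.12,until_force=5),F(),get_tcp_pos())
im=read_camera("side");cv2.imwrite("pics/s6.png",cv2.resize(im[120:260,230:370,::-1],(588,588),interpolation=cv2.INTER_CUBIC))
move_pose(w(.1325,.0745,.34),Q)
im=read_camera("side");cv2.imwrite("pics/s7.png",cv2.resize(im[120:260,230:370,::-1],(588,588),interpolation=cv2.INTER_CUBIC))
im=read_camera("top");cv2.imwrite("pics/t7.png",cv2.resize(im[140:270,210:350,::-1],(630,585),interpolation=cv2.INTER_CUBIC))
print(get_time())
E
```

```text
False [-0.02674759  0.10234881 -0.01753172] [0.53774119 0.1042891  0.36278752]
24.6417
```

View pics/s7.png

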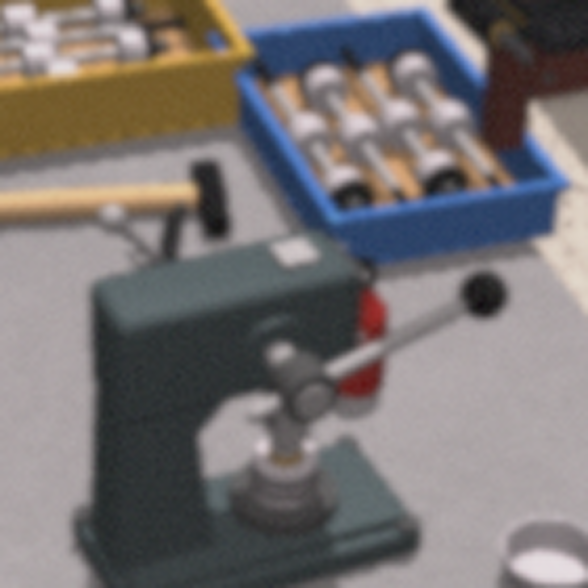

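View pics/t7.png

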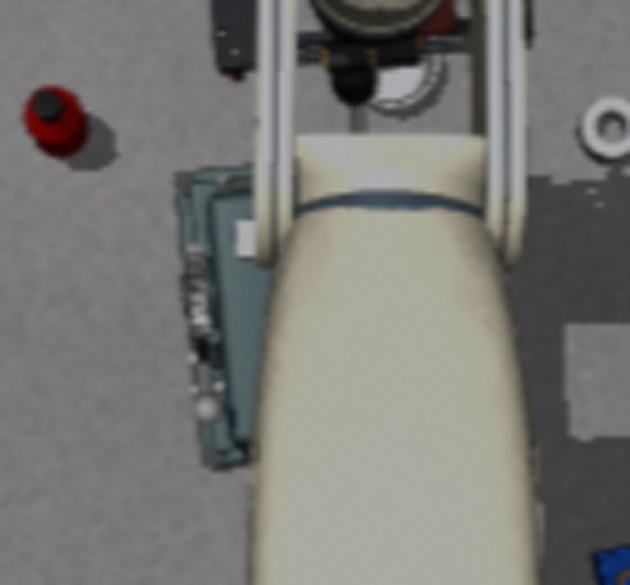

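```bash
python3 - <<'E'
from h import *
print('pawl',pf(tri((230+112/4.2,120+217/4.2),(210+206/4.5,140+408/4.5))[0]))
command_gripper(0.62)
print(movel(w(.1296,.0745,.229-.019),v=.12,until_force=6),F(),get_tcp_pos())
im=read_camera("side");cv2.imwrite("pics/s8.png",cv2.resize(im[120:260,230:370,::-1],(588,588),interpolation=cv2.INTER_CUBIC))
command_gripper(0.0);print(get_grip_width()*88,F(),get_time())
E
```

```text
pawl [-0.07793012 -0.03974087  0.26889059]
False [-0.1317076  -0.31318763  0.42627724] [0.72899394 0.00554199 0.21118519]
30.735560951255785 [-0.84846848  6.18794502  1.00640942] 27.4917
```

View pics/s8.png

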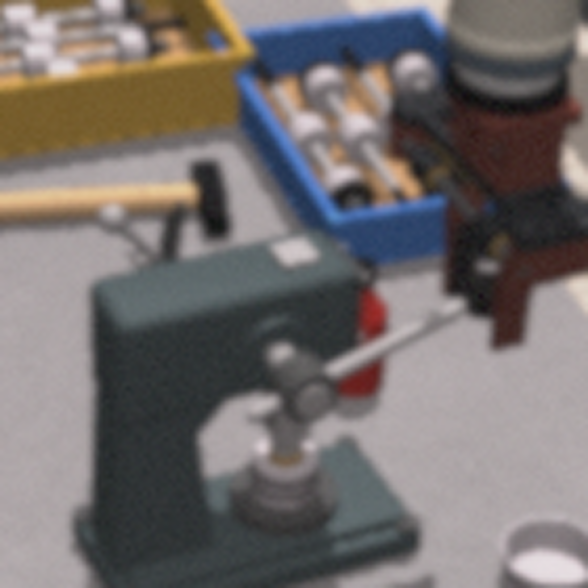

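```bash
cat > back.py <<'E'
from h import *
import h,sys
h.FA=.005
lim=float(sys.argv[1]);amin=float(sys.argv[2]);st=float(sys.argv[3])
a,r=ang(get_tcp_pos());r=.131;y=.0735;print(a)
while a>amin:
    a-=st/R
    movel(ballpt(a,r,y),v=.08)
    f=F(4);t,n=tr(a);pull=f@t;rad=f@n
    print("a %.3f r %.4f pull %.1f rad %.1f fy %.1f"%(a,r,pull,rad,f@V),np.round(ang(get_tcp_pos()),4))
    if abs(pull)>lim: break
    if abs(rad)>4: r+=np.clip((rad-np.sign(rad)*4)*.0004,-.001,.001)
print(get_time(),get_grip_width()*88)
E
python3 back.py 11 0.0 .008
```

```text
1.2662106370617214
a 1.205 r 0.1310 pull -0.3 rad -1.2 fy -3.9 [1.2043 0.1308]
a 1.143 r 0.1310 pull -0.8 rad -1.8 fy -5.0 [1.1429 0.1307]
a 1.082 r 0.1310 pull -0.3 rad -2.1 fy -5.1 [1.081  0.1304]
a 1.020 r 0.1310 pull -0.3 rad -2.8 fy -4.8 [1.0189 0.1302]
a 0.959 r 0.1310 pull -0.5 rad -3.7 fy -5.0 [0.9561 0.13  ]
a 0.897 r 0.1310 pull -0.7 rad -3.4 fy -4.9 [0.893  0.1299]
a 0.835 r 0.1310 pull -0.2 rad -4.1 fy -4.6 [0.8301 0.1299]
a 0.774 r 0.1310 pull -0.6 rad -4.2 fy -4.8 [0.7672 0.1299]
a 0.712 r 0.1309 pull -0.8 rad -4.3 fy -4.5 [0.7045 0.13  ]
a 0.651 r 0.1308 pull -0.6 rad -4.5 fy -4.5 [0.6433 0.13  ]
a 0.589 r 0.1306 pull -0.5 rad -4.9 fy -4.8 [0.5831 0.1301]
a 0.528 r 0.1302 pull -0.5 rad -4.6 fy -4.7 [0.5238 0.1302]
a 0.466 r 0.1300 pull -0.3 rad -2.8 fy -4.6 [0.4649 0.1303]
a 0.405 r 0.1300 pull -0.8 rad -1.3 fy -3.8 [0.4044 0.1303]
a 0.343 r 0.1300 pull -0.8 rad -0.1 fy -2.5 [0.3432 0.1305]
a 0.282 r 0.1300 pull -0.7 rad 1.8 fy -1.0 [0.282  0.1305]
a 0.220 r 0.1300 pull -0.2 rad 3.5 fy -0.1 [0.2206 0.1306]
a 0.159 r 0.1300 pull -0.6 rad 4.9 fy 1.9 [0.1589 0.1305]
a 0.097 r 0.1304 pull -0.7 rad 5.1 fy 3.8 [0.0955 0.1306]
a 0.035 r 0.1308 pull -0.8 rad 5.3 fy 4.8 [0.0347 0.1309]
a -0.026 r 0.1313 pull -1.2 rad 4.4 fy 5.0 [-0.0288  0.1312]
33.4417 28.274629680454147
```

```bash
python3 - <<'E'
from h import *
im=read_camera("side");cv2.imwrite("pics/s9.png",cv2.resize(im[120:260,230:370,::-1],(588,588),interpolation=cv2.INTER_CUBIC))
E
```

```text
(no output)
```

View pics/s9.png

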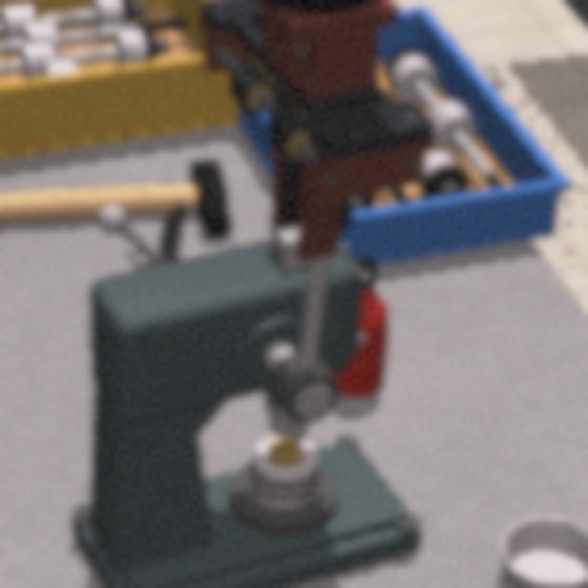

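```bash
python3 - <<'E'
from h import *
command_gripper(0.62)
p=get_tcp_pos();print(pf(p)+[0,0,.019])
movel(p+np.array([0,0,.09]),v=.15)
im=read_camera("side");cv2.imwrite("pics/s10.png",cv2.resize(im[120:260,230:370,::-1],(588,588),interpolation=cv2.INTER_CUBIC))
g=im[150:200,290:330].max(2);n,l,s,c=cv2.connectedComponentsWithStats((g<45).astype(np.uint8));print([(c[k]+[290,150],s[k]) for k in range(1,n) if s[k][4]>15])
print(get_time())
E
```

```text
[0.00154464 0.07338042 0.3211641 ]
[(array([308.48101266, 169.56962025]), array([13, 15, 15, 11, 79], dtype=int32))]
34.9
```

View pics/s10.png

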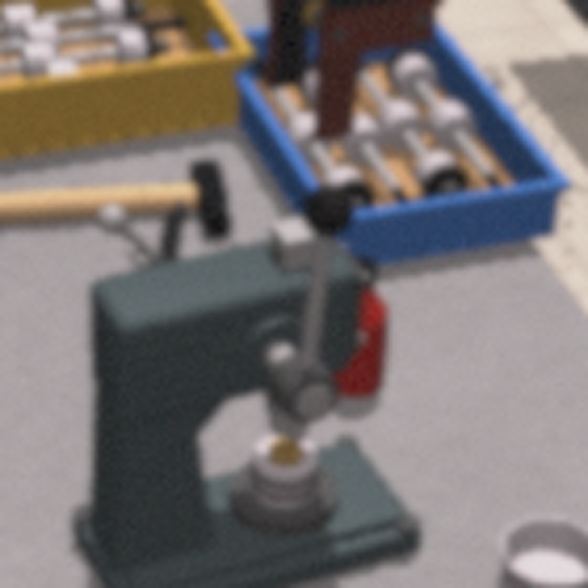

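```bash
python3 - <<'E'
from h import *
for q in((311.6,169.2),(308.1,169.8),(230+485/4.2,120+295/4.2)):
    o,d=ray("side",q);s=(.0745-(o-O)@V)/(d@V);print(pf(o+s*d))
E
```

```text
[0.02659249 0.0745     0.32115632]
[0.0169391  0.0745     0.32163269]
[0.13152834 0.0745     0.23043572]
```

```bash
python3 - <<'E'
from h import *
command_gripper(0.0)
movel(w(.056,.0745,.38),v=.15)
movel(w(.056,.0745,.302),v=.15,until_force=6)
c=movel(w(.02,.0745,.302),v=.06,until_force=3);x=pf(get_tcp_pos());print(c,x,F())
f=x[0]
while f>-.03:
    f-=.005 if f>.002 else .002
    movel(w(f,.0745,.302),v=.05);g=F(4);print(np.round(pf(get_tcp_pos()),4),"U %.1f V %.1f z %.1f"%(g@U,g@V,g[2]))
    if g@U>11: break
print(get_time())
im=read_camera("side");cv2.imwrite("pics/s11.png",cv2.resize(im[120:260,230:370,::-1],(588,588),interpolation=cv2.INTER_CUBIC))
E
```

```text
True [0.04073608 0.07452043 0.30279743] [-0.16484966 -0.42919799 -0.04582799]
[0.036  0.0745 0.3023] U 1.7 V 0.1 z 2.0
[0.0311 0.0745 0.3023] U 3.1 V 0.1 z 3.3
[0.0257 0.0745 0.302 ] U 2.7 V 0.1 z 3.4
[0.0205 0.0745 0.3017] U 2.1 V 0.0 z 3.0
[0.0152 0.0745 0.3016] U 1.7 V 0.4 z 1.6
[0.0101 0.0745 0.3015] U 1.3 V 0.6 z 0.2
[0.0051 0.0744 0.3016] U 0.6 V 0.0 z -0.7
[3.000e-04 7.440e-02 3.019e-01] U 0.4 V 0.1 z -0.9
[-0.0012  0.0744  0.302 ] U 3.0 V -0.0 z -3.7
[-0.0034  0.0744  0.3019] U 3.9 V -0.4 z -4.8
[-0.0052  0.0745  0.3019] U 5.5 V -0.0 z -5.3
[-0.0054  0.0745  0.302 ] U 12.1 V -0.4 z -10.0
40.8583
```

View pics/s11.png

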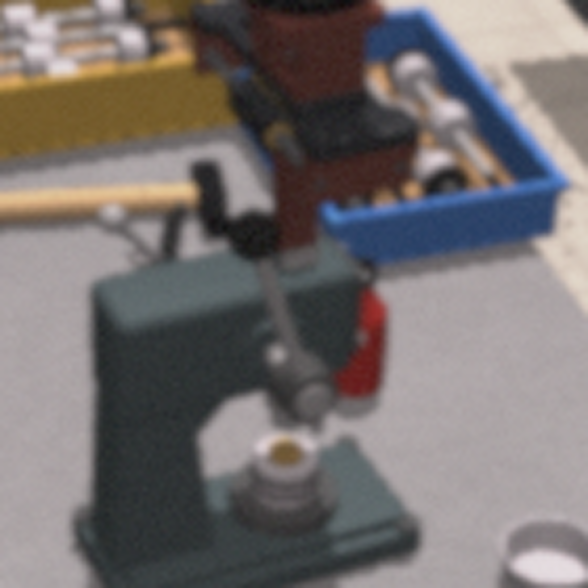

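```bash
python3 - <<'E'
from h import *
p=get_tcp_pos()
movel(p+.06*U,v=.1);movel(get_tcp_pos()+np.array([0,0,.1]),v=.15)
move_pose(w(.05,.28,.36),Q)
im=read_camera("side");cv2.imwrite("pics/s12.png",cv2.resize(im[120:260,230:370,::-1],(588,588),interpolation=cv2.INTER_CUBIC))
im=read_camera("top");cv2.imwrite("pics/t12.png",im[:,:,::-1])
cv2.imwrite("pics/t12c.png",cv2.resize(im[140:270,210:350,::-1],(630,585),interpolation=cv2.INTER_CUBIC))
print(get_time(),F())
E
```

```text
43.4417 [0.06466256 0.05805647 0.08890122]
```

View pics/s12.png

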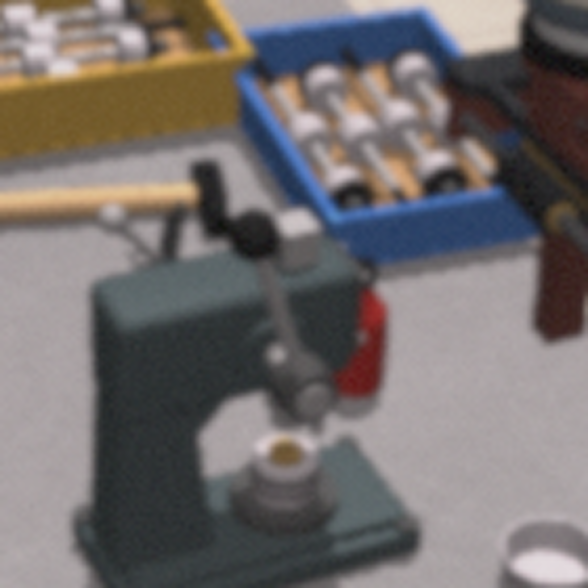

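View pics/t12c.png

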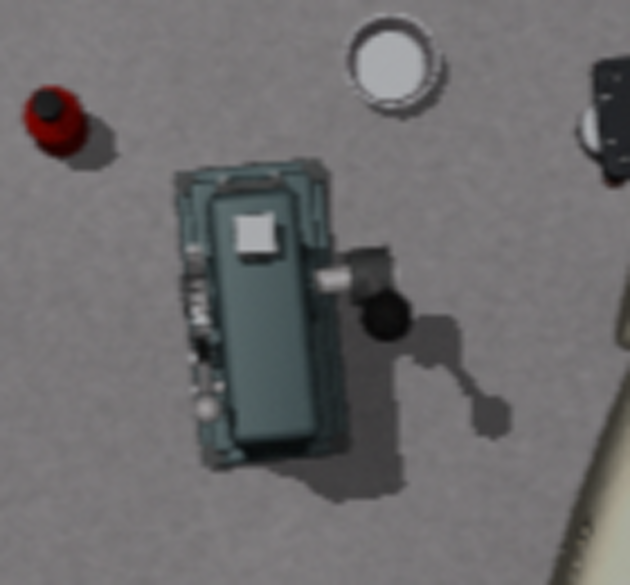

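Lever is leaning back at the stop, the ram is up, the pawl is thrown off, and the tin and bottle have not moved.

```bash
python3 -c "
from station import *
job_done();print(get_time())"
```

```text
the job is handed in; nothing more can be done
the job is handed in; nothing more can be done
```

The job is done and handed in at about 43.5 s of the 72 s allowed.

**What I did**
- **Press:** I gripped the lever ball and pulled it over with the pawl in. The bush slid in at low force, and the pull started rising at the seat. I stopped at about 11.6 N at the ball, which is inside the 9 to 18 N window.
- **Pawl:** I let go of the ball; the pictures showed the lever stayed down. Then I pushed the pawl ball over towards the column with the shut fingers.
- **Return:** I brought the lever back with the pawl off. The stop was clear: the force went from 5.5 to 12 N within about 0.2 mm.

**Last checks:** The final pictures show the ram up and the lever leaning back. The bush is down in the seal head. The pawl is resting thrown off, and the red bottle and the tin are where they were. The other things on the bench I did not check separately. The robot is clear and reads no contact force.

**What did not go as planned**
- The free pull read about -2.5 N on the way down instead of 0 to 2 N, so the true seating pull could be a few N above 11.6 N. I put it at no more than about 15.5 N, still below 18 N.
- The ball crept about 13 to 15 mm in the grip on both strokes. I finished the return by pushing the ball with shut fingers instead of gripping it.
- After the pawl fell over, the fingertip brushed what was probably its raised catch with up to about 9 N. It stayed thrown off.

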